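Close and bolt the lathe steady rest

ROBOT

A 6-joint arm with a two-finger parallel gripper is mounted at the origin on the work surface. World frame = base frame: x ahead of the robot, y to its left, z up, the work surface at z = 0. Lengths are in mm, angles in degrees, forces in N, time in s.
With the tool pointing down it reaches from about 225 to 725 mm from the base axis. Payload 3.1 kg.
Tool frame: the origin (TCP) lies at the centre of the arm's flange, where the gripper is bolted on; the fingertips stand 173 mm ahead of it and the grasp point (between the pads) lies ahead of it (env.hold_point_z is the y of the grasp point in the tool frame, in mm); y points along the fingers, z is the direction in which the jaws open and shut, and the axes are right-handed (so a half turn about y gives the same grasp; the last joint's range is limited). The gripper opens to 85 mm and grips with 20 to 120 N. Pads are 22 mm wide; open, the fingers measure 114 mm over their backs; the gripper's body (76 mm by 85 mm) begins 54 mm behind the grasp point. The pads swing forward as they close: fully open they stand 13 mm farther back than shut.
Start: joints at [-71.837, 2.75, 5.684, 92.934, 0, 82.678], TCP at [225.88, -473.916, 404.712] pointing down, gripper open.
Joint ranges: [-166.93, 166.93], [-56.73, 111.36], [-69.38, 81.34], [-121.58, 131.49], [-85.45, 84.26], [-180, 180]. Speed limits (degrees/s): [159.86, 159.86, 180, 180, 180, 180].

INTERFACE

Orientations are given as [roll, pitch, yaw] about the fixed x, y, z axes, in that order (R = Rz(yaw) Ry(pitch) Rx(roll)).
In Python, from cell import telemetry, viewer, workorder, env gives the robot as it stands.
- The arm moves only by the tool step_arm, never from a script. Its argument "series" is text: rows parted by semicolons, each of 7 numbers parted by spaces: the opening in per cent of the stroke, from 0 (shut) to 100 (fully open), then the shift along the tool's x, y, z in mm, then the turn, a rotation vector about the tool's x, y, z in rad. A call has 1 to 12 rows; each row shifts and turns the pose as measured when the row begins, along the tool's axes as they then stand; what a row does not reach is not made up. A row lasts 1/8 s, in which the tool goes at most 62.5 mm and 10.7 degrees, less where a joint would pass 70% of its speed; a pose out of reach is approached as far as the arm can. A call is refused whole if a number of a shift passes 62.5 or a number of a turn 0.188, either way. A call with a gripper value outside its range is refused whole. The fingers move at their own pace and stop on an object; "newtons" is the grip in N (left out, the last holds). Time passes only in rows, so rows that do not move let the fingers close. It gives the time, the measured TCP pose, the force and the opening at its end, in the units of the state.
- telemetry.get_state(): the state, without advancing time (a new reading comes with each control period).
- viewer.read_camera(name): name is "scene" or "top" or "wrist"; returns the picture (420x560x3 uint8, red, green, blue); there is no depth.
- viewer.camera_model(name): a dict with "K" (3x3 intrinsics, pixels), "extrinsics" (4x4, takes a point from camera to world coordinates); the wrist camera has in their place "mount" (4x4, takes a point from camera to tool coordinates, whose origin is the TCP and whose axes are the tool frame's). Camera axes: x right, y down, z forward; pixel columns grow to the right and rows downward; lengths in mm; the calibration is good to about 2 mm. The wrist camera is an equidistant fisheye: a pixel r from the principal point sees the ray r / f radians off the axis. A picture is of the moment at which its call begins: read the wrist's pose just before it. camera_model takes no time and is no camera call.
- workorder.close_job(): hands the job in, once; it reports no verdict.
The state is a dict: "time_s": time; "joint_pos": joint angles; "qvel": joint speeds; "tau": joint torques, N m; "eef_pos": TCP position; "orientation": TCP orientation; "contact_force": force on the tool from outside, world axes, zero at the start; "wrist_torque": the same for the moment, N m; "width": finger opening in mm.
Only numpy, scipy, OpenCV 4.12 (cv2) and the standard library are available. Lean on these libraries where they do the work, as an engineer would, in place of code of your own. Each camera call takes 0.05 s, during which the arm holds its last target.

TASK

Close the steady rest around the shaft: with the fingertips, push its raised upper half over and down until it is fully seated on the lower half, and only then push the locking bolt by its upright tab fully home over the lug. Only push: do not take hold of the upper half or of the tab, and leave the loose tools where they are.

Things in the scene. Friction and masses are not known exactly. Their poses are not given: they have to be found in the camera images.
- steady: lathe steady rest, fixed: white lower half ring (outer radius 65, 30 thick) on a dark bed plate 300 x 220 x 20 mm. Origin: centre of the plate's underside, on the table, z up. x runs along the 28 mm shaft through the ring (axis and split line 95 mm up, over the origin; it reaches x -150 to +180); y runs from the hinge (y = -75) across to the lug's seat (y = 60 to 108 mm)
- arch (a joint): angle of the white swinging upper half, rad: 0 = closed on its stop, seated on the lower half; grows as it is raised, 1.57 = upright over the hinge. Stiff hinge: stays where left, takes 2 to 9 N at the lug to move. Half ring 65 outer, 45 mm inner radius, 30 thick, with a flat lug at its free end; about 0.6 kg
- arch_hinge (a point): point on the upper half's hinge line, in its middle plane, 95 mm above the table, at the steady's (0, -75, 95) mm. Axes turn with the upper half: x along the hinge line (the steady's x), y towards the free end, z the outward side (up when closed); a positive turn about x opens it
- arch_lug (a point): point on the flat outer face of the lug (top face when closed, then 109 mm above the table; the face away from the ring when raised), at the hinge point's (0, 164, 14) mm, axes as there, z out of the face. The lug is 34 mm along x and 14 thick; from this point the free flat face reaches 19 mm towards the free end and 20 mm back to the ring
- arch_knob (a point): centre of the round knob and boss on the crown of the upper half, at the hinge point's (0, 75, 76) mm; boss 30, knob 24 mm diameter, ending 94 mm from the split line (189 mm above the table when closed)
- bolt (a joint): travel of the flat steel locking bolt, m: 0 = drawn back, its nose 18 mm short of the lug; 0.045 = fully home over the lug, at its stop. Slides along the steady's -x, takes about 3 N, stays where left. Its white guide stands at the steady's x 34 to 86, y 68 to 102 mm, up to 122 mm high
- bolt_tab (a point): centre of the bolt's upright steel tab, 8 mm thick along the steady's x, 30 wide along y, 32 tall (122 to 154 mm above the table); axes as the steady's. At bolt value 0 it lies at the steady's (85, 85, 138) mm. Push its +x face towards -x; the space beyond that face is free at this height. The bar under it is 12 x 16 mm
- spare_jaw: a loose spare jaw pin standing upright on the bed plate, steel with a brass nose, 18 mm diameter, 63 mm tall; origin at the centre of its underside
- live_centre: a loose steel lathe centre with a cone nose standing on the bed plate, 34 mm diameter, 58 mm tall; origin at the centre of its underside
- tool_block: a loose dark steel tool holder block, 50 x 45 mm, 52 mm tall, with a bright tool bar on top; origin at the centre of its underside
- chuck_key: a loose T-shaped steel chuck key lying flat, 120 mm long, 110 mm crossbar, 18 mm high; origin near the middle of its shank, on the table
- oil_bottle: a loose white bottle, 54 mm diameter, 140 mm tall; origin at the centre of its underside
- spanner: a loose steel spanner lying flat, 170 mm long; origin at its underside
- bearing: a loose steel bearing ring lying flat, 60 mm outside, 30 mm inside, 16 mm high; origin at the centre of its underside

How it is judged (in metres and radians):
On the way, in this order (a step that is already met when the one before it is completed fails the run):
1. the upper half is seated on the lower half while the bolt is still drawn back (value of joint arch below 0.02 rad and value of joint bolt below 0.02 m), for 0.1 s.
2. the bolt is fully home with the upper half seated (value of joint arch below 0.02 rad and value of joint bolt above 0.041 m), for 0.2 s.
At the end, for the whole second after the job is handed in: the upper half is seated (joint below 0.02 rad) and the bolt is home over the lug (joint above 0.041 m of its 0.045 m) (all of step 2); the robot touches nothing.
It fails at once if the bolt is pushed forward (more than 20 mm) while the upper half is still up (more than 0.05 rad) (value of joint bolt above 0.02 m and value of joint arch above 0.05 rad).
It fails at once if the upper half is taken between the fingers (at its lug or its knob) ((x of the grasp point in the frame of arch_lug between -0.016 and 0.016 m and y of the grasp point in the frame of arch_lug between -0.012 and 0.018 m and z of the grasp point in the frame of arch_lug between -0.013 and -0.002 m) or distance between the grasp point and arch_knob below 0.012 m).
It fails at once if the bolt's tab is taken between the fingers (x of the grasp point in the frame of bolt_tab between -0.003 and 0.003 m and y of the grasp point in the frame of bolt_tab between -0.014 and 0.014 m and z of the grasp point in the frame of bolt_tab between -0.014 and 0.014 m).
It fails at once if a loose tool (jaw pin, centre, tool block, chuck key, bottle, spanner or bearing) is lifted or shifted by more than 30 mm (distance of any of spare_jaw, live_centre, tool_block, chuck_key, oil_bottle, spanner, bearing from where it was at the start of the episode above 0.03 m).
It also fails if it takes over 48 s, if anything falls off the work surface, if the arm or the gripper's body presses on something with over 40 N, if the wrist force passes 120 N, or if a joint passes its speed limit or range.

## Working session

There is one attempt and no reset: what is moved stays moved. The work goes in short steps, Python scripts to look and compute and a tool call to move; the robot and the scene stay as the last step left them, time stands still between calls to the robot, and variables do not carry over. Pictures are saved under pics/ and viewed, and the job is handed in when it is done.

Besides the shell and the picture viewer there is one more tool, called as name(argument=value, ...) on one line, values as JSON. step_arm: Moves the arm, as the interface text tells. Its arguments: {"type":"object","properties":{"series":{"type":"string"},"newtons":{"type":"number"}},"required":["series"]}

```bash
ls; mkdir -p pics; python3 - <<'E'
from cell import telemetry, viewer, workorder, env
import cv2
print(telemetry.get_state()); print(env.hold_point_z, [a for a in dir(env) if a[0]!='_'])
for n in ["scene","top","wrist"]:
    im=viewer.read_camera(n); cv2.imwrite(f"pics/{n}0.png",im[:,:,::-1]); print(n,viewer.camera_model(n))
E
```

```text
pics
{'time_s': 0.0, 'joint_pos': array([-7.18388172e+01,  2.79410510e+00,  5.59003246e+00,  9.29323660e+01,
       -6.60283237e-04,  8.26770853e+01]), 'qvel': array([-0.03706587,  0.08260896, -0.00243001,  0.08111109,  0.00032414,
       -0.09991463]), 'tau': array([-3.45489743e-04, -3.38778055e+01,  3.20016825e+01,  2.02290301e-02,
       -5.39737641e-05, -7.82111442e-06]), 'eef_pos': array([ 225.80604412, -473.73417387,  403.49182017]), 'orientation': array([-9.01354100e+01,  1.67357351e-02, -1.54515921e+02]), 'contact_force': array([ 0.32724546, -0.61288113,  0.26491821]), 'wrist_torque': array([-0.01036542, -0.03795071, -0.0491503 ]), 'width': 85.27391108527522}
154.70000000000002 ['Unreachable', 'hold_point_z']
scene {'K': array([[518.86776152,   0.        , 280.35574973],
       [  0.        , 518.86776152, 207.8804629 ],
       [  0.        ,   0.        ,   1.        ]]), 'extrinsics': array([[-4.20942962e-02,  8.27468842e-01, -5.59931590e-01,
         1.39900428e+03],
       [ 9.99105026e-01,  3.71898255e-02, -2.01510350e-02,
         2.11064877e+01],
       [ 4.14940451e-0
[... 488 characters left out ...]
2449e+01],
       [-9.57170567e-03, -1.31152735e-01, -9.91315965e-01,
         1.52940335e+03],
       [ 0.00000000e+00,  0.00000000e+00,  0.00000000e+00,
         1.00000000e+00]])}
wrist {'K': array([[325.1922621 ,   0.        , 276.43120942],
       [  0.        , 325.1922621 , 214.19312217],
       [  0.        ,   0.        ,   1.        ]]), 'mount': array([[ 2.00775145e-04,  9.47058551e-01,  3.21060838e-01,
        -8.22088650e+01],
       [-1.47548225e-04, -3.21060813e-01,  9.47058569e-01,
         3.09543283e+01],
       [ 9.99999969e-01, -2.37517778e-04,  7.52757767e-05,
         8.66914268e-01],
       [ 0.00000000e+00,  0.00000000e+00,  0.00000000e+00,
         1.00000000e+00]])}
```

View pics/scene0.png

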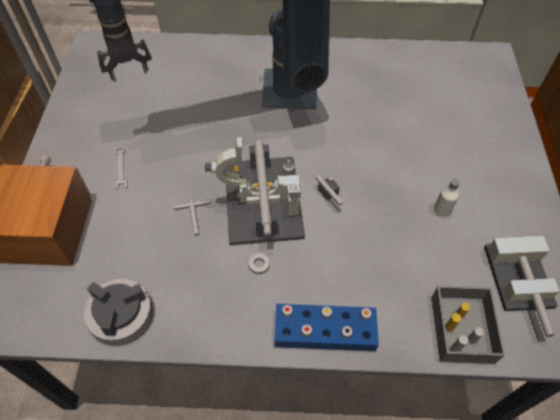

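View pics/top0.png

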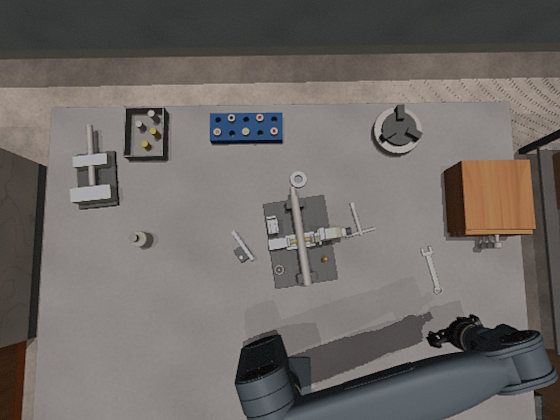

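```bash
python3 - <<'E'
import cv2
a=cv2.imread('pics/top0.png')[60:280,170:470]; cv2.imwrite('pics/topc.png',cv2.resize(a,None,fx=2.6,fy=2.6,interpolation=cv2.INTER_CUBIC))
a=cv2.imread('pics/scene0.png')[140:330,150:420]; cv2.imwrite('pics/scenec.png',cv2.resize(a,None,fx=2.9,fy=2.9,interpolation=cv2.INTER_CUBIC))
E
```

```text
(no output)
```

View pics/topc.png

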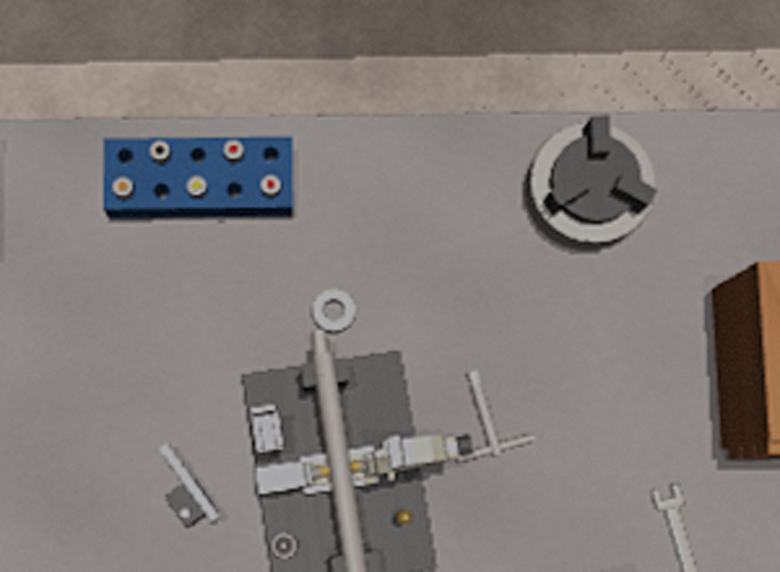

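View pics/scenec.png

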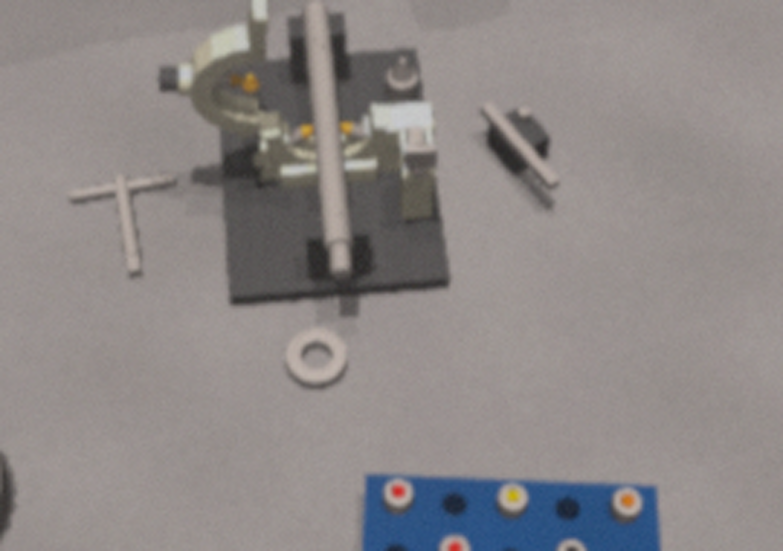

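View pics/wrist0.png

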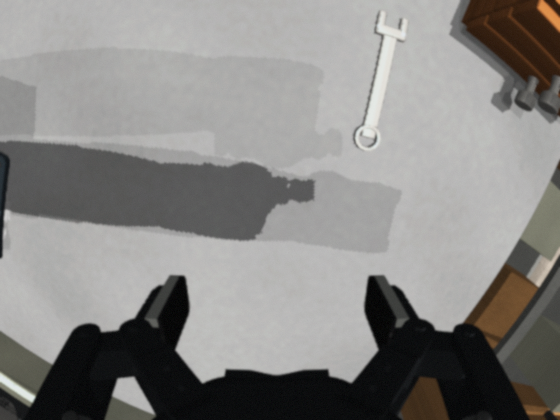

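```bash
python3 - <<'E'
import cv2
a=cv2.imread('pics/top0.png')[185:300,250:370]; cv2.imwrite('pics/topd.png',cv2.resize(a,None,fx=6,fy=5,interpolation=cv2.INTER_CUBIC))
a=cv2.imread('pics/scene0.png')[130:250,195:320]; cv2.imwrite('pics/scened.png',cv2.resize(a,None,fx=6,fy=5,interpolation=cv2.INTER_CUBIC))
E
```

```text
(no output)
```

View pics/topd.png

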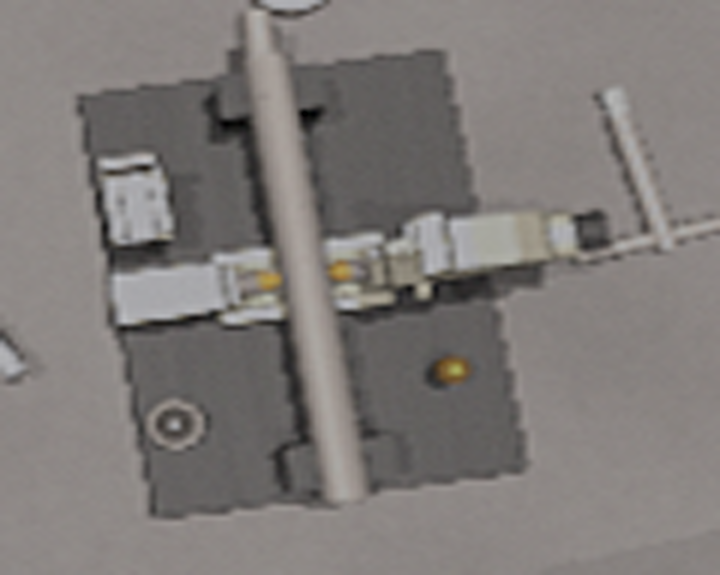

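View pics/scened.png

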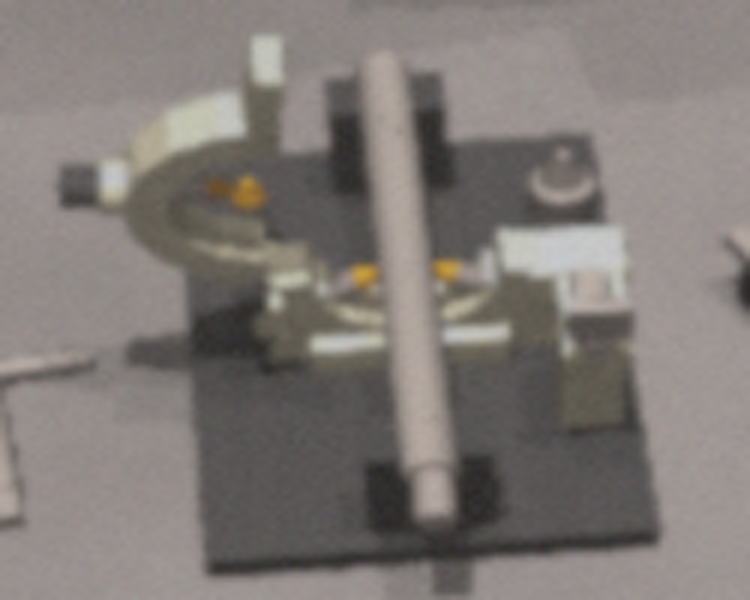

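```bash
cat > h.py <<'E'
import numpy as np, cv2
from cell import telemetry, viewer, env
from scipy.spatial.transform import Rotation as Ro
def proj(cam,P):
    m=viewer.camera_model(cam);E=np.linalg.inv(m['extrinsics']);P=np.atleast_2d(P)
    c=P@E[:3,:3].T+E[:3,3];u=c@np.array(m['K']).T
    return u[:,:2]/u[:,2:]
def s2w(p,P):
    c,s=np.cos(p[2]),np.sin(p[2]);P=np.atleast_2d(P).astype(float)
    return P@np.array([[c,-s,0],[s,c,0],[0,0,1]]).T+[p[0],p[1],0]
def a2s(th,P):
    P=np.atleast_2d(P).astype(float);c,s=np.cos(th),np.sin(th)
    return P@np.array([[1,0,0],[0,c,-s],[0,s,c]]).T+[0,-75,95]
def tcp():
    s=telemetry.get_state();return s,Ro.from_euler('xyz',s['orientation'],degrees=True).as_matrix()
def show(name,p,th,fn,crop=None,k=1,sv=True):
    pass
E
cat > fit.py <<'E'
from h import *
from scipy.optimize import least_squares
T=lambda x,y:(x/6+250,y/5+185)
S=lambda x,y:(x/6+195,y/5+130)
fix=[('top',T(80,95),(150,110,20)),('top',T(445,50),(150,-110,20)),('top',T(525,470),(-150,-110,20)),('top',T(152,517),(-150,110,20)),
('scene',S(207,562),(150,-110,20)),('scene',S(657,532),(150,110,20)),('scene',S(590,137),(-150,110,20)),('scene',S(433,510),(180,0,95))]
mov=[('top',T(605,230),(0,75,94)),('scene',S(63,185),(0,75,94)),('scene',S(267,60),(0,183,7)),('top',T(428,243),(0,183,7))]
def res(p,f=1):
    r=[]
    for c,uv,P in fix: r.append(proj(c,s2w(p,P))[0]-uv)
    for c,uv,P in mov: r.append(proj(c,s2w(p,a2s(p[3],P)))[0]-uv)
    return np.array(r).ravel()
o=least_squares(res,[450,-40,0.1,1.5],x_scale=[100,100,.1,.1],loss='soft_l1')
p=o.x;print(p,np.degrees(p[2:]));print(res(p).reshape(-1,2).round(1))
E
python3 fit.py
```

```text
[ 4.91153363e+02 -6.54125279e+01  1.37953591e-01  1.42027171e+00] [ 7.90415855 81.37557494]
[[-0.8 -0.4]
 [-0.4 -0.5]
 [ 0.1  0.1]
 [-0.5  0.2]
 [-1.1 -0.2]
 [ 0.2 -0.4]
 [-0.  -1.3]
 [-0.   2.5]
 [ 0.1 -0.2]
 [-0.9 -0.2]
 [ 0.1 -0.5]
 [-0.1  0. ]]
```

```bash
cat >> h.py <<'E'
p=[491.15,-65.41,0.13795]
def rep(target=None,tip=173):
    s,R=tcp();t=s['eef_pos']+R@[0,tip,0]
    Rs=Ro.from_euler('z',p[2]).as_matrix()
    ts=Rs.T@(t-[p[0],p[1],0])
    Rt=Rs@Ro.from_euler('xyz',[-90,0,-180],degrees=True).as_matrix()
    print('t',round(s['time_s'],2),'tip steady',ts.round(1),'F steady',(Rs.T@s['contact_force']).round(1),'w',round(s['width'],1),'rotvec err',Ro.from_matrix(R.T@Rt).as_rotvec().round(3))
    if target is not None:
        print('tool shift (aligned axes)',(Rt.T@(Rs@(np.array(target)-ts))).round(1))
        print('tool shift now',(R.T@(Rs@(np.array(target)-ts))).round(1))
E
python3 -c "
from h import *
rep([0,-115,262])
print(s2w(p,[[0,-115,262],[0,89,109],[85,85,138]]))"
```

```text
t 0.15 tip steady [-319.  -367.7  230.8] F steady [-0.3 -1.1  0.1] w 85.5 rotvec err [0.002 0.307 0.   ]
tool shift (aligned axes) [-319.   -31.2 -252.7]
tool shift now [-380.5  -30.9 -144.6]
[[ 506.96398121 -179.31749755  262.        ]
 [ 478.91135367   22.7444981   109.        ]
 [ 563.65390339   30.471093    138.        ]]
```

step_arm(series="0 0 -20 0 0 0.154 0; 0 0 -20 0 0 0.154 0; 0 -35 0 -28 0 0 0; 0 -35 0 -28 0 0 0; 0 -35 0 -28 0 0 0; 0 -35 0 -28 0 0 0; 0 -35 0 -28 0 0 0; 0 -35 0 -28 0 0 0; 0 -35 0 -28 0 0 0; 0 0 0 0 0 0 0", newtons=40)

```text
time_s: 1.4
eef_pos: [450.4, -242.6, 440.3]
orientation: [-90.6, -0.2, -173.0]
contact_force: [-0.9, -0.2, 0.0]
width: -0.3
```

```bash
python3 -c "
from h import *
rep([-1,-110,260])"
```

```text
t 1.4 tip steady [ -65.3 -168.2  267.3] F steady [-0.9 -0.   0. ] w -0.3 rotvec err [ 0.01  -0.015  0.003]
tool shift (aligned axes) [-64.3   7.3 -58.2]
tool shift now [-63.4   7.7 -59.1]
```

step_arm(series="0 -30 2 -25 0.01 -0.015 0; 0 -30 2 -25 0 0 0; 0 -4 2 -8 0 0 0; 0 0 0 0 0 0 0;0 0 0 0 0 0 0")

```text
time_s: 2.02
eef_pos: [505.5, -178.5, 432.6]
orientation: [-89.9, -0.5, -172.3]
contact_force: [-0.7, -0.0, 0.4]
width: -0.1
```

```bash
python3 - <<'E'
from h import *
rep([-1,-90,258])
for n in ['scene','top','wrist']:
    a=viewer.read_camera(n)[:,:,::-1]
    if n!='wrist':
        a=a[120:260,180:340] if n=='scene' else a[170:300,230:380]
        a=cv2.resize(a,None,fx=5,fy=4.5 if n=='top' else 4.2,interpolation=cv2.INTER_CUBIC)
    cv2.imwrite(f'pics/{n}1.png',a)
E
```

```text
t 2.02 tip steady [  -2.8 -114.3  259.6] F steady [-0.7  0.1  0.4] w -0.1 rotvec err [-0.002 -0.004  0.008]
tool shift (aligned axes) [ -1.8   1.6 -24.3]
tool shift now [ -1.7   1.5 -24.3]
```

View pics/scene1.png

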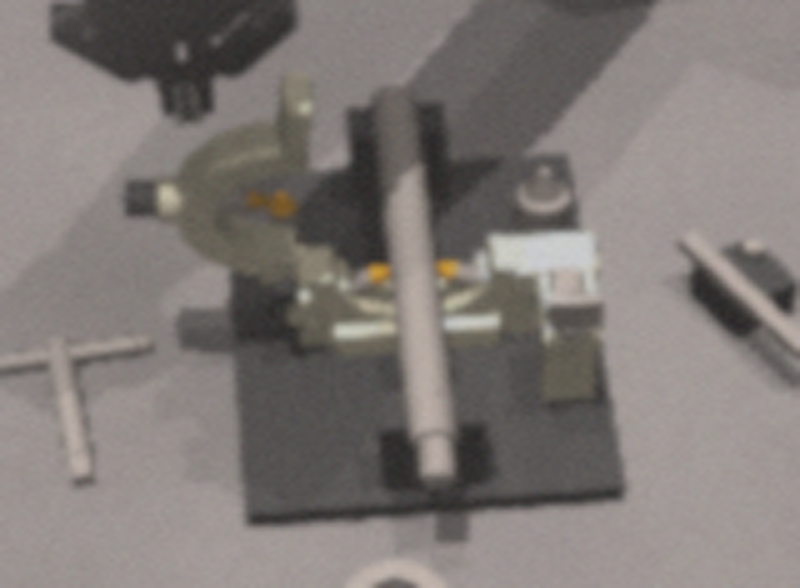

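View pics/wrist1.png

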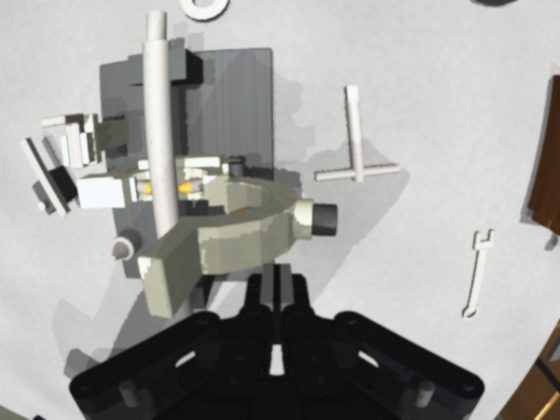

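```bash
cat >> h.py <<'E'
def wproj(Pw):
    m=viewer.camera_model('wrist');M=m['mount'];s,R=tcp()
    Pt=(np.atleast_2d(Pw)-s['eef_pos'])@R;c=(Pt-M[:3,3])@M[:3,:3]
    th=np.arctan2(np.hypot(c[:,0],c[:,1]),c[:,2]);r=np.array(m['K'])[0,0]*th
    n=np.hypot(c[:,0],c[:,1]);K=np.array(m['K'])
    return np.c_[K[0,2]+r*c[:,0]/n,K[1,2]+r*c[:,1]/n]
E
python3 - <<'E'
from h import *
L=[(x,183,z) for x in(-17,17) for z in (0,14)]+[(0,75,94)]
for th in (1.38,1.42,1.46): print(wproj(s2w(p,a2s(th,L))).round(0).tolist())
print(wproj(s2w(p,[[150,110,20],[150,-110,20]])).round(0))
s,R=tcp();t=s['eef_pos']+R@[0,173,0]
q=proj('scene',t)[0];print((q-[180,120])*[5,4.2],wproj(t))
E
```

```text
[[132.0, 314.0], [154.0, 319.0], [118.0, 255.0], [141.0, 259.0], [329.0, 222.0]]
[[143.0, 316.0], [167.0, 320.0], [130.0, 257.0], [155.0, 260.0], [333.0, 221.0]]
[[156.0, 318.0], [181.0, 322.0], [143.0, 258.0], [170.0, 261.0], [337.0, 219.0]]
[[ 97.  64.]
 [271.  47.]]
[186.65609429 112.1977541 ] [[274.41553369 279.03845598]]
```

```bash
python3 - <<'E'
from h import *
pr=None
for th in np.arange(1.42,-0.01,-0.0789):
    q=a2s(th,[0,164,14])[0]-[0,14.5,0]
    print(round(th,3),q.round(1), None if pr is None else ('tool y',round(-(q-pr)[2],1),'z',round(-(q-pr)[1],1)));pr=q
E
```

```text
1.42 [  0.  -78.7 259.2] None
1.341 [  0.  -65.8 257.9] ('tool y', np.float64(1.4), 'z', np.float64(-12.9))
1.262 [  0.  -53.  255.5] ('tool y', np.float64(2.4), 'z', np.float64(-12.8))
1.183 [  0.  -40.5 252.1] ('tool y', np.float64(3.4), 'z', np.float64(-12.5))
1.104 [  0.  -28.3 247.8] ('tool y', np.float64(4.4), 'z', np.float64(-12.2))
1.026 [  0.  -16.4 242.5] ('tool y', np.float64(5.3), 'z', np.float64(-11.9))
0.947 [  0.   -5.  236.3] ('tool y', np.float64(6.2), 'z', np.float64(-11.4))
0.868 [  0.    5.9 229.2] ('tool y', np.float64(7.1), 'z', np.float64(-10.9))
0.789 [  0.   16.1 221.2] ('tool y', np.float64(7.9), 'z', np.float64(-10.3))
0.71 [  0.   25.8 212.5] ('tool y', np.float64(8.7), 'z', np.float64(-9.6))
0.631 [  0.   34.7 203.1] ('tool y', np.float64(9.4), 'z', np.float64(-8.9))
0.552 [  0.   42.8 192.9] ('tool y', np.float64(10.1), 'z', np.float64(-8.1))
0.473 [  0.   50.1 182.2] ('tool y', np.float64(10.7), 'z', np.float64(-7.3))
0.394 [  0.   56.5 170.9] ('tool y', np.float64(11.3), 'z', np.float64(-6.4))
0.315 [  0.   62.1 159.2] ('tool y', np.float64(11.7), 'z', np.float64(-5.5))
0.237 [  0.   66.7 147. ] ('tool y', np.float64(12.1), 'z', np.float64(-4.6))
0.158 [  0.   70.3 134.6] ('tool y', np.float64(12.5), 'z', np.float64(-3.6))
0.079 [  0.   72.9 121.9] ('tool y', np.float64(12.7), 'z', np.float64(-2.6))
-0.0 [  0.   74.5 109. ] ('tool y', np.float64(12.9), 'z', np.float64(-1.6))
```

step_arm(series="0 -1 1 -12 0 0 0; 0 -1 1 -12 0 0 0.008; 0 0 0 -8 0 0 0; 0 0 0 -8 0 0 0; 0 0 0 0 0 0 0")

```text
time_s: 2.8
eef_pos: [501.5, -137.0, 430.8]
orientation: [-89.7, 0.1, -172.4]
contact_force: [-0.4, -0.4, -0.1]
width: 0.1
```

```bash
python3 -c "
from h import *
rep([-1,-66,259])"
```

```text
t 2.8 tip steady [  0.6 -73.3 257.8] F steady [-0.5 -0.3 -0.1] w 0.1 rotvec err [-0.006 -0.006 -0.001]
tool shift (aligned axes) [ 1.6 -1.2 -7.3]
tool shift now [ 1.6 -1.3 -7.3]
```

step_arm(series="0 1 0 -8 -0.006 0 0; 0 0 0 -8 0 0 0; 0 0 1 -8 0 0 0; 0 0 1 -8 0 0 0")

```text
time_s: 3.3
eef_pos: [497.0, -108.1, 428.0]
orientation: [-89.3, -0.0, -172.7]
contact_force: [1.5, -5.9, -1.1]
width: 0.0
```

```bash
python3 - <<'E'
from h import *
rep([-1,-40.5,252])
for n in ['scene','wrist']:
    a=viewer.read_camera(n)[:,:,::-1]
    if n!='wrist':
        a=a[100:260,180:340]
        a=cv2.resize(a,None,fx=4,fy=3.7,interpolation=cv2.INTER_CUBIC)
    cv2.imwrite(f'pics/{n}2.png',a)
E
```

```text
t 3.3 tip steady [-1.000e-01 -4.510e+01  2.551e+02] F steady [ 0.7 -6.  -1.1] w 0.0 rotvec err [-0.012 -0.01   0.   ]
tool shift (aligned axes) [ 0.9  3.1 -4.6]
tool shift now [ 0.9  3.  -4.6]
```

View pics/scene2.png

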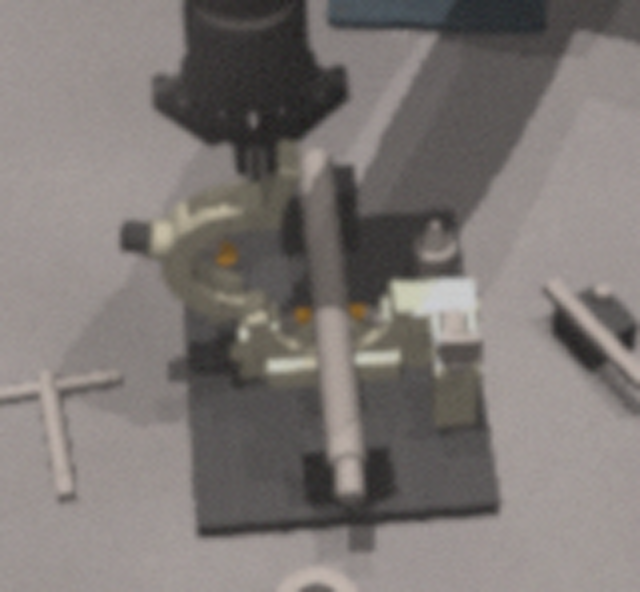

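View pics/wrist2.png

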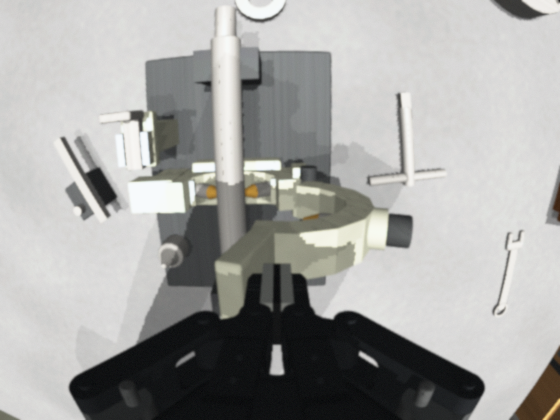

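step_arm(series="0 0 4 -13 -0.01 -0.01 0; 0 0 5 -13 0 0 0; 0 0 5 -12 0 0 0; 0 0 6 -12 0 0 0; 0 0 7 -11 0 0 0")

```text
time_s: 4.03
eef_pos: [488.4, -46.3, 400.9]
orientation: [-89.7, 0.1, -172.2]
contact_force: [0.6, -3.9, 0.7]
width: -0.2
```

```bash
python3 -c "
from h import *
rep([-1,16,221])"
```

```text
t 4.03 tip steady [1.000e-01 1.830e+01 2.279e+02] F steady [ 0.  -4.   0.7] w -0.2 rotvec err [-0.005 -0.002 -0.001]
tool shift (aligned axes) [1.1 6.9 2.3]
tool shift now [1.1 6.9 2.3]
```

step_arm(series="0 1 9 -8 -0.005 0 0; 0 0 9 -9 0 0 0; 0 0 10 -8 0 0 0; 0 0 10 -7 0 0 0; 0 0 10 -6 0 0 0")

```text
time_s: 4.65
eef_pos: [481.8, -4.3, 350.7]
orientation: [-90.2, 0.2, -172.1]
contact_force: [0.4, -1.9, 1.9]
width: 0.1
```

```bash
python3 - <<'E'
from h import *
rep([-1,60,165])
for n in ['scene','wrist']:
    a=viewer.read_camera(n)[:,:,::-1]
    if n!='wrist':
        a=a[100:260,180:340]
        a=cv2.resize(a,None,fx=4,fy=3.7,interpolation=cv2.INTER_CUBIC)
    cv2.imwrite(f'pics/{n}3.png',a)
E
```

```text
t 4.65 tip steady [-1.000e-01  6.250e+01  1.777e+02] F steady [ 0.1 -1.9  1.9] w 0.1 rotvec err [ 0.004  0.001 -0.004]
tool shift (aligned axes) [ 0.9 12.7  2.5]
tool shift now [ 0.9 12.6  2.6]
```

View pics/scene3.png

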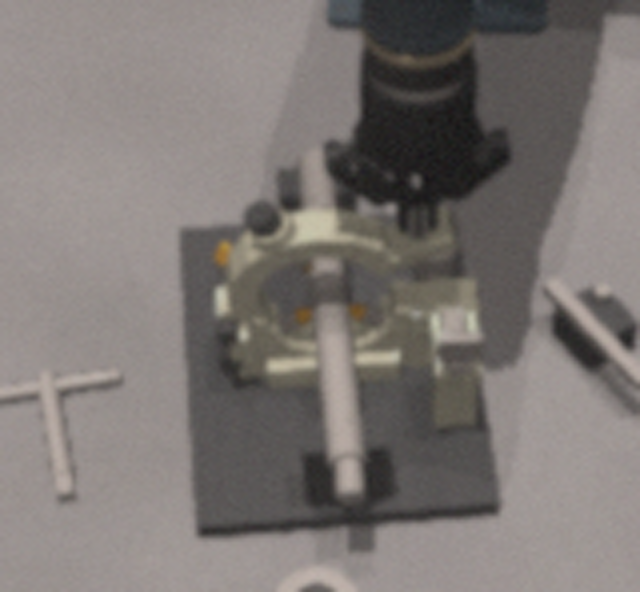

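View pics/wrist3.png

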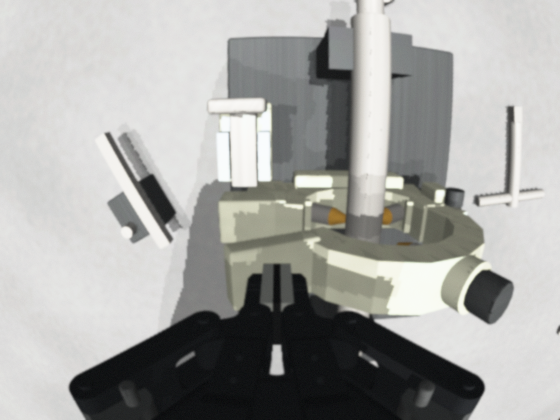

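step_arm(series="0 0 11 -5 0 0 0; 0 0 11 -5 0 0 0; 0 0 11 -4 0 0 0; 0 0 10 -3 0 0 0; 0 0 8 -2 0 0 0; 0 0 6 0 0 0 0")

```text
time_s: 5.5
eef_pos: [478.5, 16.7, 288.8]
orientation: [-90.4, 0.1, -172.0]
contact_force: [1.3, 0.8, 1.3]
width: -0.0
```

```bash
python3 -c "
from h import *
rep([-1,80,109])"
```

```text
t 5.5 tip steady [ -1.   84.4 115.8] F steady [1.4 0.6 1.3] w -0.0 rotvec err [ 0.008  0.001 -0.002]
tool shift (aligned axes) [0.  6.8 4.4]
tool shift now [0.  6.8 4.5]
```

step_arm(series="0 0 5 1 0 0 0; 0 0 4 0 0 0 0; 0 0 4 0 0 0 0; 0 0 4 0 0 0 0")

```text
time_s: 6.0
eef_pos: [477.8, 16.2, 282.3]
orientation: [-90.4, 0.3, -172.0]
contact_force: [-8.3, 1.2, 18.2]
width: 0.2
```

```bash
python3 -c "
from h import *
rep([-1,80,109])"
```

```text
t 6.0 tip steady [ -1.1  84.  109.3] F steady [-8.1  2.3 18.2] w 0.2 rotvec err [ 0.008  0.002 -0.006]
tool shift (aligned axes) [-0.1  0.3  4. ]
tool shift now [-0.1  0.3  4. ]
```

step_arm(series="0 0 5 0 0 0 0; 0 0 6 0 0 0 0; 0 0 6 0 0 0 0")

```text
time_s: 6.38
eef_pos: [476.6, 16.5, 282.2]
orientation: [-90.3, 0.7, -172.0]
contact_force: [-10.1, 1.5, 25.8]
width: -0.2
```

```bash
python3 - <<'E'
from h import *
rep()
for n in ['scene','wrist']:
    a=viewer.read_camera(n)[:,:,::-1]
    if n!='wrist':
        a=a[120:260,195:325]
        a=cv2.resize(a,None,fx=5,fy=4.2,interpolation=cv2.INTER_CUBIC)
    cv2.imwrite(f'pics/{n}4.png',a)
E
```

```text
t 6.38 tip steady [ -1.   84.  109.2] F steady [-9.8  2.8 25.8] w -0.2 rotvec err [ 0.005  0.002 -0.012]
```

View pics/scene4.png

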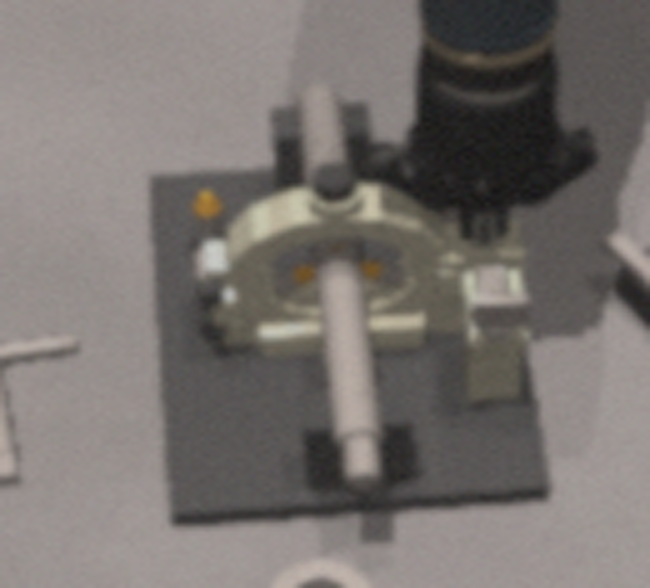

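View pics/wrist4.png

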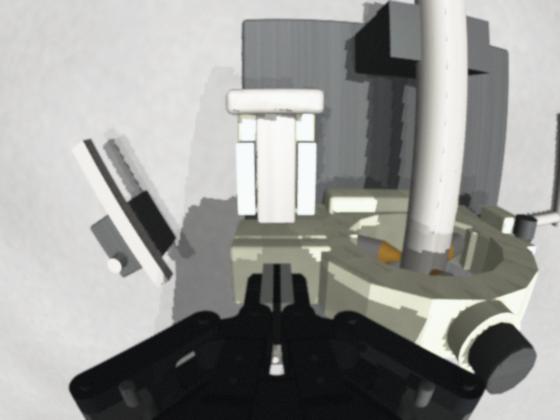

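step_arm(series="0 0 -20 0 0 0 0; 0 0 -30 0 0 0 -0.01; 0 0 -30 0 0 0 0; 0 -25 0 0 0 0 0; 0 -30 0 0 0 0 0; 0 -30 0 0 0 0 0; 0 -30 0 0 0 0 0;0 -15 0 0 0 0 0; 0 0 0 0 0 0 0")

```text
time_s: 7.6
eef_pos: [607.5, 33.0, 363.8]
orientation: [-90.2, -0.0, -172.1]
contact_force: [0.1, 0.0, 0.2]
width: -0.2
```

```bash
python3 - <<'E'
from h import *
rep([122,85,133])
a=viewer.read_camera('scene')[:,:,::-1]
a=a[100:260,195:325]
a=cv2.resize(a,None,fx=5,fy=3.7,interpolation=cv2.INTER_CUBIC)
cv2.imwrite(f'pics/scene5.png',a)
a=viewer.read_camera('top')[:,:,::-1][185:300,250:370]; cv2.imwrite('pics/top5.png',cv2.resize(a,None,fx=6,fy=5,interpolation=cv2.INTER_CUBIC))
E
```

```text
t 7.6 tip steady [128.7  82.1 190.8] F steady [0.1 0.  0.2] w -0.2 rotvec err [ 0.004 -0.     0.001]
tool shift (aligned axes) [ 6.7 57.8 -2.9]
tool shift now [ 6.6 57.9 -2.7]
```

View pics/scene5.png

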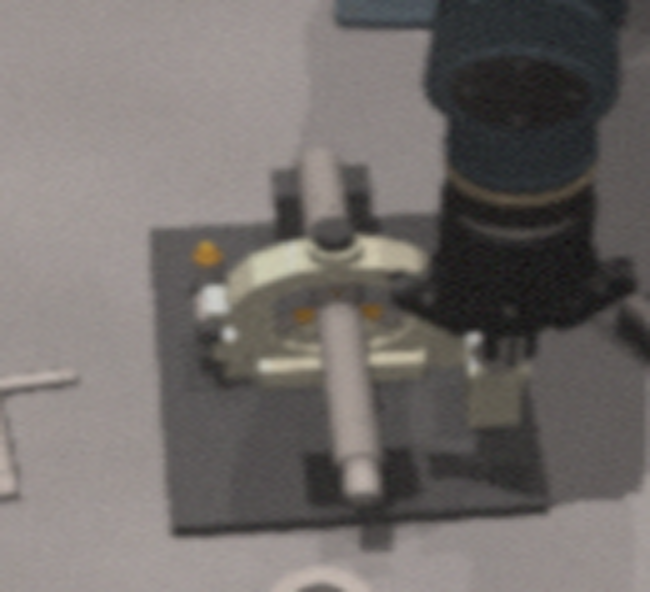

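View pics/top5.png

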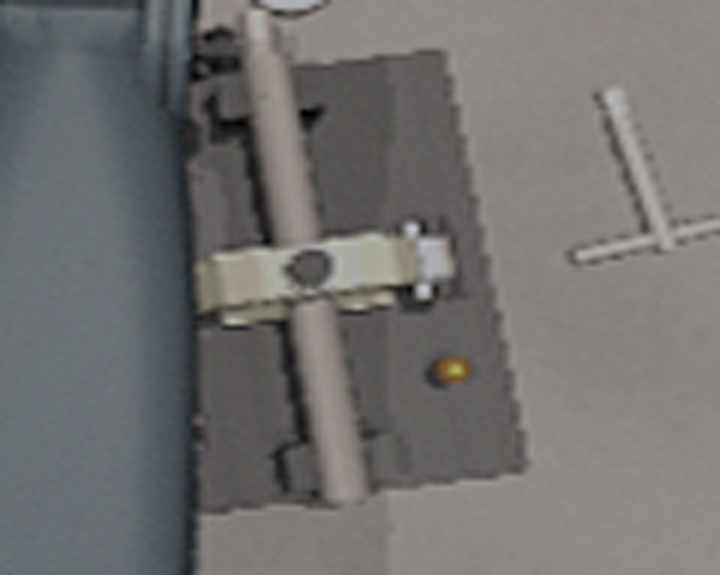

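step_arm(series="0 3 20 -2 0 0 0; 0 3 20 -1 0 0 0; 0 0 15 0 0 0 0; 0 0 2 0 0 0 0; 0 8 0 0 0 0 0; 0 8 0 0 0 0 0; 0 4 0 0 0 0 0")

```text
time_s: 8.57
eef_pos: [576.8, 31.7, 309.1]
orientation: [-90.1, 0.1, -172.2]
contact_force: [0.2, 0.4, 0.8]
width: 0.3
```

```bash
python3 - <<'E'
from h import *
rep([55,85,133])
cv2.imwrite('pics/wrist6.png',viewer.read_camera('wrist')[:,:,::-1])
E
```

```text
t 8.57 tip steady [ 98.6  84.8 136.1] F steady [0.3 0.4 0.8] w 0.3 rotvec err [ 0.002 -0.001 -0.002]
tool shift (aligned axes) [43.6  3.1 -0.2]
tool shift now [43.6  3.  -0.1]
```

View pics/wrist6.png

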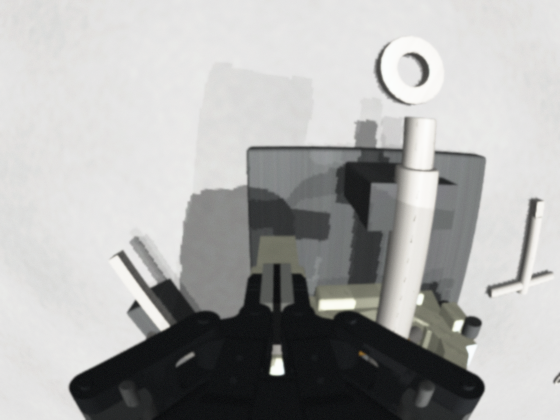

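step_arm(series="0 5 2 0 0 0 0; 0 6 1 0 0 0 0; 0 7 0 0 0 0 0; 0 7 0 0 0 0 0; 0 7 0 0 0 0 0")

```text
time_s: 9.25
eef_pos: [545.3, 27.2, 308.5]
orientation: [-90.1, 0.7, -172.2]
contact_force: [1.6, 0.8, 1.7]
width: -0.0
```

```bash
python3 - <<'E'
from h import *
rep([55,85,133])
E
```

```text
t 9.25 tip steady [ 68.4  84.6 135.5] F steady [1.7 0.6 1.7] w -0.0 rotvec err [ 0.001 -0.001 -0.012]
tool shift (aligned axes) [13.4  2.5 -0.4]
tool shift now [13.4  2.3 -0.4]
```

step_arm(series="0 6 0 0 0 0 -0.01; 0 6 1 0 0 0 0; 0 5 0 0 0 0 0; 0 5 0 0 0 0 0")

```text
time_s: 9.75
eef_pos: [529.0, 24.6, 308.4]
orientation: [-90.1, 1.5, -172.1]
contact_force: [14.7, 2.3, -8.1]
width: -0.3
```

```bash
python3 - <<'E'
from h import *
rep([55,85,133])
cv2.imwrite('pics/wrist7.png',viewer.read_camera('wrist')[:,:,::-1])
E
```

```text
t 9.75 tip steady [ 54.5  84.4 135.4] F steady [14.9  0.3 -8.1] w -0.3 rotvec err [ 0.003 -0.    -0.027]
tool shift (aligned axes) [-0.5  2.4 -0.6]
tool shift now [-0.4  2.4 -0.6]
```

step_arm(series="0 5 0 0 0 0 0; 0 6 0 0 0 0 0; 0 7 0 0 0 0 0; 0 7 0 0 0 0 0")

```text
time_s: 10.3
eef_pos: [519.9, 22.8, 308.7]
orientation: [-90.3, 4.8, -172.0]
contact_force: [20.6, 3.5, -9.3]
width: -0.0
```

```bash
python3 - <<'E'
from h import *
rep([55,85,133])
E
```

```text
t 10.3 tip steady [ 55.2  84.5 136.3] F steady [20.9  0.7 -9.3] w -0.0 rotvec err [ 0.006  0.003 -0.084]
tool shift (aligned axes) [ 0.2  3.3 -0.5]
tool shift now [ 0.5  3.3 -0.5]
```

step_arm(series="0 -10 0 0 0 0 -0.04; 0 -15 0 0 0 0 -0.04; 0 -20 0 0 0 0 0; 0 0 -30 0 0 0 0; 0 0 -30 0 0 0 0; 0 -30 -20 0 0 0 0; 0 -20 0 0 0 0 0; 0 0 0 0 0 0 0")

```text
time_s: 11.3
eef_pos: [609.4, 35.6, 382.8]
orientation: [-90.5, -1.6, -172.0]
contact_force: [0.2, 0.4, -0.1]
width: -0.3
```

```bash
python3 - <<'E'
from h import *
rep()
print(wproj(s2w(p,[[x-45,85+y,154] for x in(81,89) for y in(-15,15)])).round(0).tolist())
cv2.imwrite('pics/wrist8.png',viewer.read_camera('wrist')[:,:,::-1])
a=viewer.read_camera('scene')[:,:,::-1][120:260,195:325]
cv2.imwrite('pics/scene8.png',cv2.resize(a,None,fx=5,fy=4.2,interpolation=cv2.INTER_CUBIC))
E
```

```text
t 11.3 tip steady [126.1  85.3 209.9] F steady [ 0.3  0.3 -0.1] w -0.3 rotvec err [0.009 0.002 0.029]
[[295.0, 337.0], [257.0, 337.0], [295.0, 330.0], [257.0, 330.0]]
```

View pics/scene8.png

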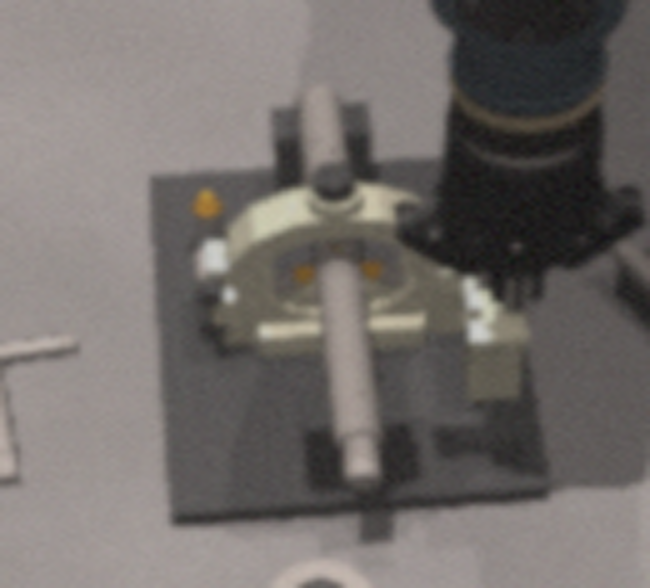

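View pics/wrist8.png

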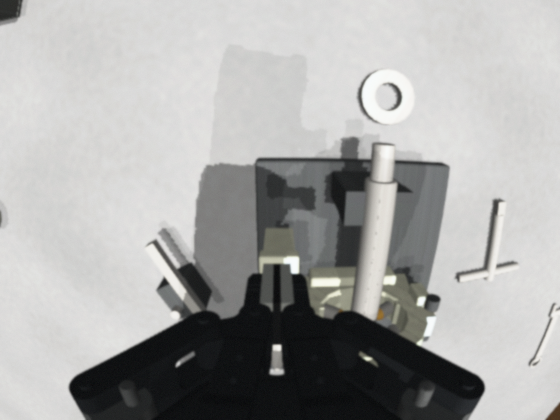

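step_arm(series="0 0 -40 0 0 0 0.029; 0 0 -40 0 0 0 0; 0 40 0 0 0 0 0; 0 40 0 0 0 0 0; 0 40 0 0 0 0 0; 0 40 0 0 0 0 0; 0 0 0 0 0 0 0")

```text
time_s: 12.28
eef_pos: [440.9, 11.7, 461.1]
orientation: [-90.6, -1.0, -172.0]
contact_force: [0.6, -0.6, -0.1]
width: -0.1
```

```bash
python3 - <<'E'
from h import *
rep()
for d in (0,40,45): print(d,wproj(s2w(p,[[x-d,85+y,154] for x in(81,89) for y in(-15,15)])).round(0).tolist())
cv2.imwrite('pics/wrist9.png',viewer.read_camera('wrist')[:,:,::-1])
a=viewer.read_camera('scene')[:,:,::-1][120:260,195:325]
cv2.imwrite('pics/scene9.png',cv2.resize(a,None,fx=5,fy=4.2,interpolation=cv2.INTER_CUBIC))
E
```

```text
t 12.28 tip steady [-42.   85.2 288.2] F steady [ 0.6 -0.7 -0.1] w -0.1 rotvec err [0.011 0.001 0.017]
0 [[296.0, 58.0], [259.0, 58.0], [296.0, 49.0], [259.0, 49.0]]
40 [[295.0, 105.0], [259.0, 105.0], [295.0, 95.0], [259.0, 95.0]]
45 [[295.0, 111.0], [259.0, 111.0], [295.0, 101.0], [259.0, 101.0]]
```

View pics/scene9.png

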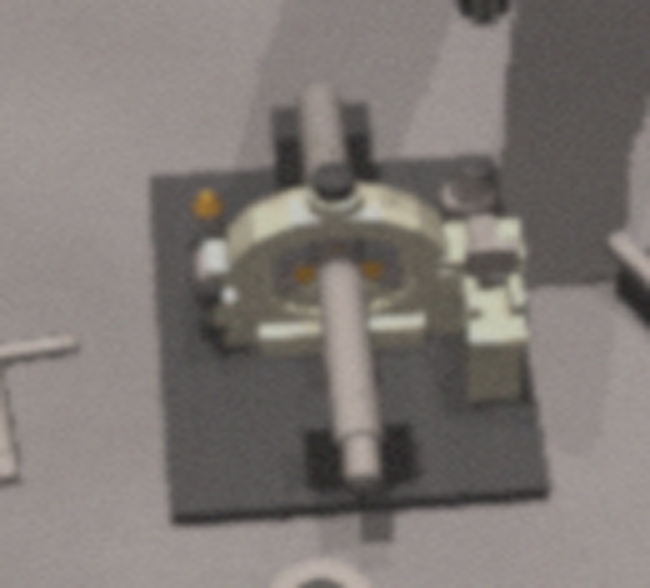

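View pics/wrist9.png

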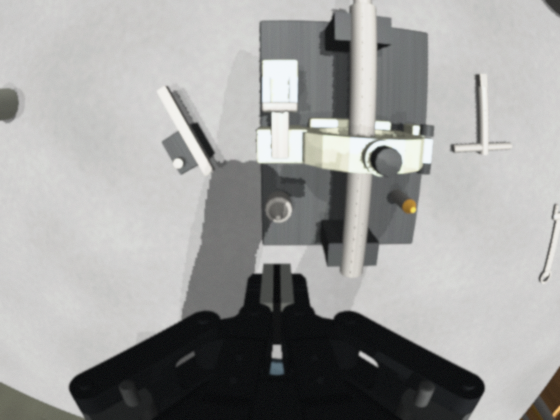

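```bash
python3 -c "
from cell import workorder
print(workorder.close_job())"
```

```text
the job is handed in; nothing more can be done
None
```

The steady rest is closed and locked, and I handed the job in after about 12.3 s on the robot's clock. The system gives no verdict, so this rests on my own checks.

- **Upper half:** I pushed the lug's outer face over and down with the shut fingertips. It stopped with the tips 109.2 mm above the table under 26 N, against a closed height of 109 mm. Later pictures show it still down.
- **Bolt:** Only after that did I push the tab towards the steady's -x. The tips met a hard stop after about 45 mm, with about 21 N on them. In the last wrist picture the tab's top edge lies at about rows 102–110, where I calculated 101–111 for fully home, and the bolt lies over the lug.
- **Robot and tools:** The arm ended clear of everything, with the tips 288 mm up and contact forces below 1 N. The loose tools I could see in the last pictures looked unmoved; I did not measure them.

No check failed. In the first pose fit one point, the shaft end, was off by 2.5 pixels. I took that as a poorly read pixel, and contact happened where expected afterwards.

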